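# Turn the tube mixer's wheel until its last sample stands upright

## Task

The tube mixer is switched off and its last sample, the tube with the yellow cap, still hangs on its wheel. Turn the wheel by pushing gently on its spokes with the fingertips, gripping none of them and not touching the yellow-capped tube, until that tube stands straight up with its cap on top, and leave the wheel at rest there. Do not shift or tip the mixer, and leave the rack with its tubes, the grey carousel and the marker alone.

Things in the scene. Friction and masses are not known exactly. Their poses are not given: they have to be found in the camera images.
- mixer: tube mixer, 3 kg, standing loose on rubber feet: cream housing 130 (x) x 150 (y) x 218 mm high with teal band, centred 10 mm behind the origin, on a foot with two bars (24 mm wide, 18 mm high, at y = +-83 mm) reaching forward to x = +165 mm. Origin: on the table, between the feet; z up; x along the wheel's shaft, from housing to wheel, that is ahead, up to 12 degrees left or 46 right.
- wheel: upright six-spoked wheel before the housing. Origin: its centre, 115 mm ahead of the mixer's origin, 190 mm above the table. x: the horizontal shaft it turns about, endless both ways; z: along the spoke that holds the yellow-capped tube, the others follow every 60 degrees. Not driven; gear friction of 0.12 N m holds it where it is left. Start: tube 100 to 180 degrees from straight up, either side.
- spoke (a point): on the outer end of the tube's spoke, on its midline, 90 mm from the wheel's centre; axes as the wheel's. All six spokes are alike: aluminium bars 14 mm wide along the shaft and 12 mm thick in the wheel's plane, from the dark hub (28 mm radius) to here, then a dark two-pronged clip, 20 mm over both prongs, out to 122 mm from the centre. The housing's face is 60 mm behind the wheel's middle plane.
- tube: the sample: pale tube 13 mm thick with white label and yellow cap 17 mm thick, 79 mm long in all, held fast in the clip of one spoke and pointing outward like a longer spoke, from 88 to 167 mm from the wheel's centre. Origin: the centre of its closed inner end; z along the tube, outward to the cap.
- rack: white tube rack, 41 x 98 x 58 mm high, loose, with four capped tubes standing in it to a height of 82 mm. Origin: centre of its underside. Bystander.
- sample1: tube with blue cap in the rack, 79 mm long; origin at its foot, z up. Bystander.
- sample2: tube with blue cap in the rack, as sample1. Bystander.
- sample3: tube with red cap in the rack, as sample1. Bystander.
- sample4: tube with blue cap in the rack, as sample1. Bystander.
- carousel: small grey sample carousel, 96 mm in diameter and 105 mm high with a knob on top, loose. Origin: centre of its underside. Bystander.
- marker: white marker with blue cap, 135 mm long (along its y), 14 mm thick, lying on the table beyond the mixer. Origin: under its middle. Bystander.

How it is judged:
By the outcome, as a careful person would: the job done as asked, in the order asked, and still so for the second after the job is handed in, with the robot touching nothing.
It also fails if it takes over 56 s, if anything falls off the work surface, if the arm or the gripper's body presses on something with over 40 N, if the wrist force passes 120 N, or if a joint passes its speed limit or range.

## Robot

A 6-joint arm with a two-finger parallel gripper is mounted at the origin on the work surface. World frame = base frame: x ahead of the robot, y to its left, z up, the work surface at z = 0. Lengths are in mm, angles in rad, forces in N, time in s.
With the tool pointing down it reaches from about 300 to 950 mm from the base axis. Payload 3.1 kg.
Tool frame: the origin (TCP) lies on the centre line of the jaws, within the pads' length; the fingertips stand robot.tips_ahead ahead of it and the grasp point (between the pads) lies 3 mm ahead of it (robot.tips_ahead is the distance from the TCP to the fingertips, in mm); z points along the fingers, y is the direction in which the jaws open and shut (so a half turn about z gives the same grasp; the last joint's range is limited). The gripper opens to 85 mm and grips with 20 to 120 N. Pads are 22 mm wide; open, the fingers measure 114 mm over their backs; the gripper's body (76 mm by 85 mm) begins 54 mm behind the grasp point. The pads swing forward as they close: fully open they stand 13 mm farther back than shut.
Start: joints at [-1.251, 0.308, 1.634, -0, 1.2, -0.07], TCP at [237.477, -578.132, 227.572] pointing down, gripper open.
Joint ranges: [-3.06, 3.06], [-0.79, 1.96], [0.05, 2.63], [-1.19, 4.34], [0.05, 2.64], [-2.94, 2.94]. Speed limits (rad/s): [2.79, 2.79, 3.14, 3.14, 3.14, 3.14].

## Interface

Orientations are given as a 3x3 rotation matrix whose columns are the frame's x, y, z axes.
In Python, from bench import status, read_camera, workorder, robot gives the robot as it stands. The module is installed in compiled form; this text tells all that it offers.
- The arm moves only by the tool step_arm, never from a script. Its argument "rows" is text: rows parted by semicolons, each of 6 numbers parted by spaces: the shift along the tool's x, y, z in units of 30 mm (1.0 is 30 mm), then the turn, a rotation vector about the tool's x, y, z in units of 6 degrees (1.0 is 6 degrees). In form: tx ty tz wx wy wz; .... A call has 1 to 12 rows; each row is the pose to reach, as a shift and turn from the pose measured when the call began, along the tool's axes at that moment; what a row does not reach only later rows make up. A row lasts 1/12 s, in which the tool goes at most 41.7 mm and 7.16 degrees, less where a joint would pass 70% of its speed; a pose out of reach is approached as far as the arm can. A call with a gripper value outside its range is refused whole. "claw" is the closure, from 0 (fully open) to 1 (shut), set as the call begins (left out, the last holds). The fingers move at their own pace and stop on an object; "newtons" is the grip in N (left out, the last holds). Time passes only in rows, so rows that repeat a pose let the fingers close. It gives the time, the measured TCP pose, the force and the opening at its end, in the units of the state.
- status.observe(): the state, without advancing time (a new reading comes with each control period).
- read_camera(name): name is "side" or "top" or "wrist"; returns a dict with "frame" (480x640x3 uint8, red, green, blue), "z_map" (480x640 float32, mm along the optical axis (not along the pixel's ray), 0 where there is no reading), "camera_matrix" (3x3 intrinsics, pixels), "world_to_cam" (4x4, takes a point from world to camera coordinates). Camera axes: x right, y up, looking along -z (the intrinsics and any distortion apply to the point x, -y, -z); pixel columns grow to the right and rows downward; lengths in mm; the calibration is good to about 2 mm. The wrist camera is an equidistant fisheye: a pixel r from the principal point sees the ray r / f radians off the axis. A picture is of the moment at which its call begins.
- workorder.hand_in(): hands the job in, once; it reports no verdict.
The state is a dict: "clock": time; "joint_pos": joint angles; "qvel": joint speeds; "effort": joint torques, N m; "ee_pos": TCP position; "eef_rot": TCP orientation; "wrist_force": force on the tool from outside, world axes, zero at the start; "torque": the same for the moment, N m; "grip_width": finger opening in mm.
Only numpy, scipy, OpenCV 4.12 (cv2) and the standard library are available. Lean on these libraries where they do the work, as an engineer would, in place of code of your own. Each camera call takes 0.05 s, during which the arm holds its last target. There are 200 camera calls.

## Working session

There is one attempt and no reset: what is moved stays moved. The work goes in short steps, Python scripts to look and compute and a tool call to move; the robot and the scene stay as the last step left them, time stands still between calls to the robot, and variables do not carry over. Pictures are saved under pics/ and viewed, about 8 in all and at most 12, crops included, and the job is handed in when it is done.

Besides the shell and the picture viewer there is one more tool, called after "Call:" as name(argument=value, ...), one argument or row to a line, values as JSON. step_arm: Moves the arm, as the interface text tells. Its arguments: {"type":"object","properties":{"rows":{"type":"string"},"claw":{"type":"number"},"newtons":{"type":"number"}},"required":["rows"]}

```bash
mkdir -p pics
cat > h.py <<'E'
import numpy as np, cv2
from bench import status, read_camera, workorder, robot
def world(c):
    K=c["camera_matrix"];z=c["z_map"].astype(float);v,u=np.mgrid[0:480,0:640]
    p=np.stack([(u-K[0,2])/K[0,0]*z,-(v-K[1,2])/K[1,1]*z,-z,np.ones_like(z)],-1)
    w=p@np.linalg.inv(c["world_to_cam"]).T
    w[z==0]=np.nan
    return w[...,:3]
def save(c,n): cv2.imwrite("pics/"+n,c["frame"][...,::-1])
E
python3 - <<'E'
from h import *
print(robot.tips_ahead, status.observe())
for n in("side","top"):
    c=read_camera(n);save(c,n+"1.png");np.save(n+".npy",world(c));np.save(n+"f.npy",c["frame"])
    T=np.linalg.inv(c["world_to_cam"]);print(n,T.round(2))
E
```

```text
22.0 {'clock': 0.0, 'joint_pos': array([-1.25070185e+00,  3.08958913e-01,  1.63519081e+00, -1.18259326e-05,
        1.19970184e+00, -6.97359415e-02]), 'qvel': array([-0.00068795, -0.00152798, -0.00026768,  0.00043491,  0.00030344,
        0.00065872]), 'effort': array([ 2.83805239e-04, -4.15257061e+01, -2.76665801e+01, -7.56570921e-05,
        1.01110907e-02, -2.16723970e-05]), 'ee_pos': array([ 237.20906796, -577.34031949,  226.37376201]), 'eef_rot': array([[ 9.24971937e-01,  3.80034730e-01, -7.21239889e-04],
       [ 3.80035386e-01, -9.24969471e-01,  2.14069821e-03],
       [ 1.46414788e-04, -2.25418245e-03, -9.99997449e-01]]), 'wrist_force': array([-0.0066411 ,  0.5222045 , -1.00323223]), 'torque': array([ 0.02897167,  0.00936052, -0.08558173]), 'grip_width': 85.3166861755969}
side [[ 1.0000e+00  5.0000e-02 -7.0000e-02  5.3492e+02]
 [-9.0000e-02  5.7000e-01 -8.2000e-01 -9.8910e+02]
 [-0.0000e+00  8.2000e-01  5.7000e-01  8.6692e+02]
 [ 0.0000e+00  0.0000e+00  0.0000e+00  1.0000e+00]]
top [[ 2.00000e-02  1.00000e+00 -4.00000e-02  5.64310e+02]
 [-1.00000e+00  2.00000e-02 -0.00000e+00  5.24000e+00]
 [-0.00000e+00  4.00000e-02  1.00000e+00  1.44871e+03]
 [ 0.00000e+00  0.00000e+00  0.00000e+00  1.00000e+00]]
```

View pics/side1.png

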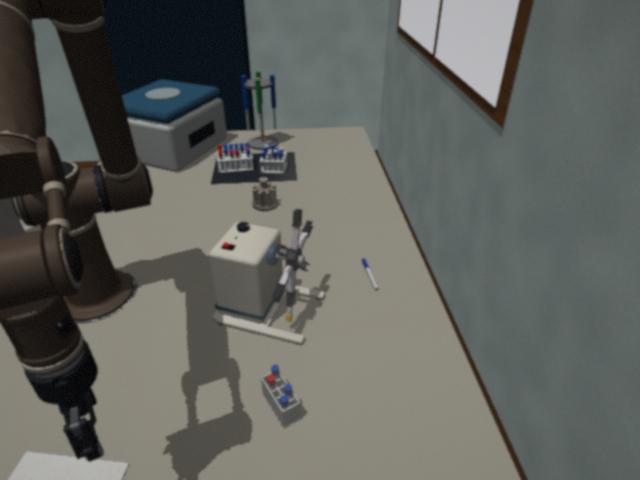

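View pics/top1.png

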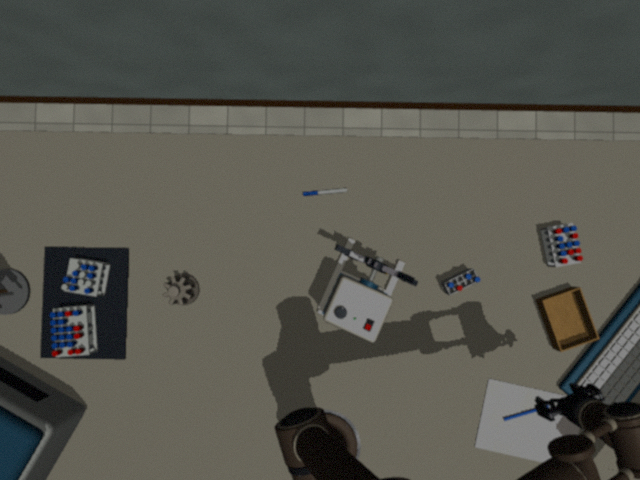

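The side view shows the mixer with its wheel to the right and the yellow cap low, near (289,317). The top view shows the housing at about (358,308), with the wheel running from (340,243) to (415,283). The marker is beyond it, the rack to the right and the carousel to the left.

Run:
```python
from h import *
w=np.load("top.npy");f=np.load("topf.npy")
g=np.zeros((480,640),bool);g[230:360,310:430]=1
m=g&(abs(w[...,2]-218)<6)
n,l,s,ce=cv2.connectedComponentsWithStats(m.astype(np.uint8))
k=1+np.argmax(s[1:,4]);p=w[l==k]
r=cv2.minAreaRect(p[:,:2].astype(np.float32));print("housing",r,p[:,2].mean(),len(p))
print(cv2.boxPoints(r))
# wheel high points
m=g&(w[...,2]>225)&(w[...,2]<400);print("above 225",m.sum());q=w[m]; print(q[::max(1,len(q)//25)].round(0))
for nm in("side","top"):
    w=np.load(nm+".npy");f=np.load(nm+"f.npy");h=cv2.cvtColor(f,cv2.COLOR_RGB2HSV)
    y=(h[...,0]>15)&(h[...,0]<32)&(h[...,1]>130)&(h[...,2]>80)
    y[:,:200]=0;y[:,440:]=0
    v,u=np.nonzero(y);print(nm,len(v),np.c_[u,v,w[y].round(0)][:30])
# upscaled crop of side
f=np.load("sidef.npy");cv2.imwrite("pics/crop1.png",cv2.resize(f[195:355,195:335,::-1],None,fx=4,fy=3.7,interpolation=cv2.INTER_CUBIC))
# bystanders
w=np.load("top.npy")
for n,(a,b,c,d) in dict(rack=(265,300,435,485),car=(265,310,155,205),marker=(180,200,298,352)).items():
    p=w[a:b,c:d].reshape(-1,3);p=p[p[:,2]>8];print(n,np.nanmin(p,0).round(),np.nanmax(p,0).round())
```

```text
housing ((443.3246765136719, -84.46244812011719), (149.3834991455078, 143.3619384765625), 66.8045425415039) 219.3574839027577 2539
[[ 348.01917  -124.8837  ]
 [ 479.79266  -181.34952 ]
 [ 538.6302    -44.0412  ]
 [ 406.8567     12.424622]]
above 225 541
[[ 604.  -28.  227.]
 [ 591.  -33.  228.]
 [ 571.  -98.  292.]
 [ 567. -108.  313.]
 [ 562. -104.  279.]
 [ 557. -102.  274.]
 [ 552. -124.  234.]
 [ 539. -153.  229.]
 [ 537. -173.  253.]
 [ 536. -188.  269.]
 [ 530. -173.  251.]
 [ 528. -187.  272.]
 [ 526. -207.  271.]
 [ 521. -185.  273.]
 [ 519. -205.  272.]
 [ 511. -206.  279.]
 [ 450.  -79.  226.]
 [ 439.  -30.  234.]
 [ 434.  -28.  234.]
 [ 432.  -46.  234.]
 [ 427.  -25.  235.]
 [ 425.  -48.  235.]
 [ 419.  -43.  234.]
 [ 410. -105.  232.]
 [ 399. -119.  225.]
 [ 392. -106.  230.]]
side 20 [[ 287.  316.  528. -177.   48.]
 [ 288.  316.  530. -181.   51.]
 [ 289.  316.  533. -182.   52.]
 [ 290.  316.  535. -182.   52.]
 [ 287.  317.  527. -183.   50.]
 [ 288.  317.  530. -179.   46.]
 [ 289.  317.  532. -180.   47.]
 [ 290.  317.  535. -181.   48.]
 [ 287.  318.  527. -179.   42.]
 [ 288.  318.  530. -184.   48.]
 [ 289.  318.  532. -182.   45.]
 [ 290.  318.  535. -181.   44.]
 [ 287.  319.  527. -181.   41.]
 [ 288.  319.  530. -184.   44.]
 [ 289.  319.  532. -182.   42.]
 [ 290.  319.  535. -182.   41.]
 [ 287.  320.  527. -184.   41.]
 [ 288.  320.  530. -186.   42.]
 [ 289.  320.  532. -180.   37.]
 [ 290.  320.  534. -182.   38.]]
top 0 []
rack [ 451. -481.    8.] [ 554. -331.   92.]
car [403. 379.   8.] [540. 522. 113.]
marker [749. -61.   8.] [808.  93.  23.]
```

View pics/crop1.png

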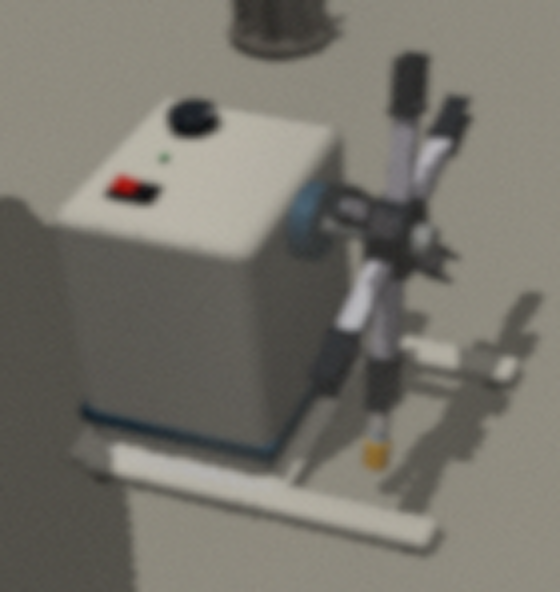

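Run:
```python
from h import *
from scipy.optimize import minimize
w=np.load("top.npy");f=np.load("topf.npy")
P=[]
for n in("top","side"):
    q=np.load(n+".npy").reshape(-1,3);q=q[np.isfinite(q).all(1)]
    P.append(q[(abs(q[:,0]-490)<200)&(abs(q[:,1]+90)<170)&(q[:,2]>10)&(q[:,2]<340)])
ht=P[0];ht=ht[(ht[:,2]>214)&(ht[:,2]<224)]
def loc(q,a,x,y):
    c,s=np.cos(a),np.sin(a);d=q-[x,y,0];return np.c_[c*d[:,0]+s*d[:,1],-s*d[:,0]+c*d[:,1],d[:,2]]
def cost(p):
    # max. coverage: points in rect - soft; plus wheel
    c=0
    for q in P:
        L=loc(q,*p)
        r=L[(L[:,2]>20)&(L[:,2]<224)&(L[:,0]<70)]
        # distance to box surface
        d=np.abs(np.c_[r[:,0]-55,r[:,0]+75,r[:,1]-75,r[:,1]+75,r[:,2]-218]).min(1)
        o=np.maximum(np.maximum(abs(r[:,0]+10)-65,abs(r[:,1])-75),0)
        c+=np.minimum(np.maximum(d,o),15).sum()
        k=L[(L[:,0]>85)&(L[:,0]<145)&(L[:,2]>60)&(L[:,2]<320)]
        c+=3*np.minimum(np.maximum(abs(k[:,0]-115)-7,0),15).sum()
    return c
best=None
for a in np.radians(range(-46,14,6)):
    for x in (420,440,460,480):
        for y in(-110,-90,-70,-50):
            v=cost((a,x,y)); best=min(best,(v,(a,x,y))) if best else (v,(a,x,y))
r=minimize(cost,best[1],method="Nelder-Mead",options=dict(initial_simplex=np.array(best[1])+np.array([[0,0,0],[.1,0,0],[0,12,0],[0,0,12]])))
a,x,y=r.x;print(np.degrees(a),x,y,r.fun,len(P[0]),len(P[1]))
np.save("mix.npy",r.x)
for q in P:
    L=loc(q,*r.x);t=L[abs(L[:,2]-218)<5];t=t[t[:,0]<65];print("top ext",np.percentile(t[:,:2],[1,99],axis=0).round(0))
    k=L[abs(L[:,0]-115)<25];ph=np.degrees(np.arctan2(k[:,1],k[:,2]-190))%360;R=np.hypot(k[:,1],k[:,2]-190)
    for r0,r1 in((45,85),(90,125),(125,170)):
        s=(R>r0)&(R<r1);print(r0,np.histogram(ph[s],36,(0,360))[0])
    s=(R>40)&(R<125);A=np.radians(ph[s]);z=np.exp(6j*A).sum();print("6-fold",np.degrees(np.angle(z))/6%60,abs(z)/s.sum(), k[s][:,0].mean(),np.median(k[s][:,0]))
c,s_=np.cos(a),np.sin(a);print("wheel",x+115*c,y+115*s_)
print("cap local",loc(np.array([[531,-183,45.]]),*r.x))
```

```text
-23.39604206340574 445.3043741110639 -86.1052109976423 26762.729391946727 4785 8787
top ext [[-72. -72.]
 [ 59.  73.]]
45 [ 1  6  0  0  0  0 26 51  0  0  0  0  3  8  2  0  0  0  0  0  0  0  0  0
  0  2  6  0  0  0  0  1 62  0  0  0]
90 [ 0 36 32  0  0  0 16 69  7  0  0  0  1  6  0  0  0  0  0  0  2  0  0  0
  0  2 34  0  0  0  0 28 70  0  0  0]
125 [0 3 2 0 0 0 0 0 0 0 0 0 0 0 0 0 0 0 0 2 1 0 0 0 0 0 0 0 0 0 0 1 3 0 0 0]
6-fold 17.590747921048692 0.7792235785719998 114.54348394319105 114.439502494569
top ext [[-72. -74.]
 [ 59.  67.]]
45 [ 7 96  6  0  0  0 22 62  3  0  0  0  2 11 16  0  0  0  0 25 87  0  0  0
  0 13 84  0  0  0  0 21  9  0  0  0]
90 [  4 100  39   0   0   0   6  61  15   0   0   0   0   4  10   0   0   0
   0  26  77   0   0   0   0  51  98   0   0   0   0  43  39   0   0   0]
125 [ 0  0  0  0  0  0  0  0  0  0  0  0  0  0  0  0  0  0  0 47 38  0  0  0
  0  0  0  0  0  0  0  1  1  0  0  0]
6-fold 17.862589480893796 0.8357674973216749 115.74175425024207 116.51917188524581
wheel 550.8493107906509 -131.769927588266
cap local [[117.12532597 -54.89989479  45.        ]]
```

```bash
cat >> h.py <<'E'
from scipy.spatial.transform import Rotation as Ro
a,mx,my=np.load("mix.npy")
Rm=np.array([[np.cos(a),-np.sin(a),0],[np.sin(a),np.cos(a),0],[0,0,1]])
W=np.array([mx,my,0])+Rm@[115,0,190]
def pose(phi,lean,r=76,gap=0,up=0,h=14.5,dx=0):
    """fingertip corner on the rear side of the spoke at phi (deg), gap behind it, withdrawn by up along tool"""
    p,l=np.radians([phi,lean])
    u=np.array([0,np.sin(p),np.cos(p)]);t=np.array([0,np.cos(p),-np.sin(p)])
    d=-np.array([0,np.sin(l),np.cos(l)]);n=np.array([0,np.cos(l),-np.sin(l)])
    tcp=r*u-(6+gap)*t-h*n-(22+up)*d+[dx,0,0]
    R=np.c_[[1,0,0],np.cross(d,[1,0,0]),d]
    return W+Rm@tcp,Rm@R
def rows(poses):
    s=status.observe();p0,R0=s["ee_pos"],s["eef_rot"]
    for p,R in poses:
        v=np.r_[R0.T@(p-p0)/30,Ro.from_matrix(R0.T@R).as_rotvec(degrees=True)/6]
        print(" ".join("%.2f"%k for k in v),"  tcp",p.round(0))
    print("F",s["wrist_force"].round(1),"t",round(s["clock"],2),s["ee_pos"].round(1))
E
python3 -c "
from h import *
rows([pose(18,3,gap=10,up=120),pose(18,3,gap=10)])"
```

```text
15.34 -9.81 -6.09 -0.49 -0.19 7.62   tcp [ 551. -131.  410.]
15.19 -9.65 -2.09 -0.49 -0.19 7.62   tcp [ 549. -136.  290.]
F [0.  0.8 0.1] t 0.1 [ 237.2 -577.4  226.4]
```

Call:
step_arm(
  rows="0 0 -1.3 0 0 0;0 0 -2.6 0 0 0;0 0 -4 0 0 0;1 -0.5 -5 0 0 1;2 -1 -6 0 0 2;3 -1.8 -6.1 0 0 3;4 -2.5 -6.1 0 0 4;5 -3.2 -6.1 0 0 5;6 -3.8 -6.1 0 0 6;7 -4.5 -6.1 0 0 7;8 -5.1 -6.1 0 0 7.6;9 -5.8 -6.1 0 0 7.6",
  claw=1,
  newtons=20,
)

```text
clock: 1.1
ee_pos: [421.5, -312.7, 409.3]
eef_rot: [[0.918, -0.397, -0.001], [-0.397, -0.918, 0.002], [-0.002, -0.002, -1.0]]
wrist_force: [0.6, -0.5, -0.5]
grip_width: -0.3
```

```bash
cd .;python3 -c "
from h import *
rows([pose(18,3,gap=10,up=120)])"
```

```text
1.56 -7.29 -0.01 -0.52 0.02 -0.00   tcp [ 551. -131.  410.]
F [ 0.6 -0.5 -0.5] t 1.1 [ 421.5 -312.7  409.3]
```

Call:
step_arm(
  rows="0.3 -1.2 0 0 0 0;0.5 -2.4 0 -0.1 0 0;0.8 -3.6 0 -0.2 0 0;1.1 -4.8 0 -0.3 0 0;1.3 -6 0 -0.4 0 0;1.5 -6.8 0 -0.5 0 0;1.55 -7.3 0 -0.5 0 0;1.55 -7.3 0 -0.5 0 0",
)

```text
clock: 1.77
ee_pos: [552.4, -126.9, 408.6]
eef_rot: [[0.919, -0.392, -0.023], [-0.393, -0.918, -0.044], [-0.004, 0.049, -0.999]]
wrist_force: [-0.7, 0.3, -0.2]
grip_width: 0.0
```

```bash
cd .;python3 -c "
from h import *
rows([pose(18,3,gap=10,up=120),pose(18,3,gap=10,up=30),pose(18,3,gap=10)])
c=read_camera('side');save(c,'s2.png');c=read_camera('wrist');save(c,'w2.png');a=cv2.imread('pics/s2.png')[120:360,180:420];b=cv2.imread('pics/w2.png')
cv2.imwrite('pics/b2.png',np.hstack([cv2.resize(a,(400,400)),cv2.resize(b,(400,400))]))"
```

```text
0.02 0.13 -0.03 -0.03 0.03 0.04   tcp [ 551. -131.  410.]
0.03 0.14 2.97 -0.03 0.03 0.04   tcp [ 549. -135.  320.]
0.03 0.14 3.97 -0.03 0.03 0.04   tcp [ 549. -136.  290.]
F [-0.7  0.3 -0.2] t 1.77 [ 552.4 -126.9  408.6]
```

View pics/b2.png

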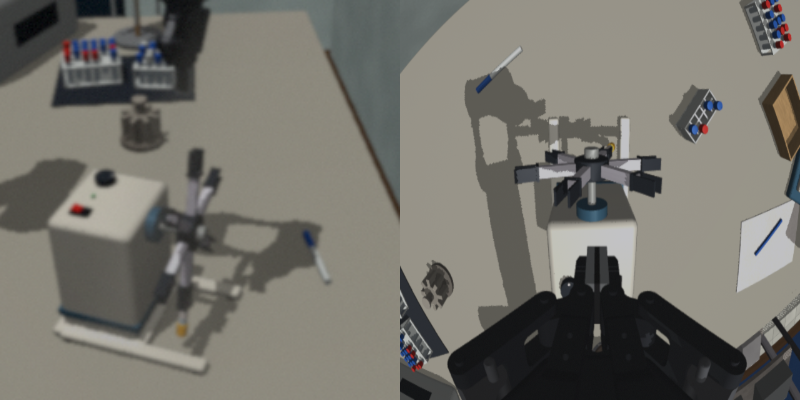

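The side crop shows the wheel unmoved, with the cap at (182,328). The wrist view shows the closed fingers at (598,260) lined up with the wheel, whose hub is at (592,160).

Call:
step_arm(
  rows="0 0.1 0.6 0 0 0;0 0.14 1.4 0 0 0;0 0.14 2.2 0 0 0;0 0.14 2.9 0 0 0;0 0.14 3.4 0 0 0;0 0.14 3.8 0 0 0;0 0.14 3.95 0 0 0;0 0.14 3.95 0 0 0",
)

```text
clock: 2.53
ee_pos: [545.5, -139.9, 289.6]
eef_rot: [[0.918, -0.396, -0.026], [-0.397, -0.917, -0.046], [-0.006, 0.052, -0.999]]
wrist_force: [-0.4, 0.7, 0.5]
grip_width: -0.0
```

```bash
cd .;python3 -c "
from h import *
rows([pose(18+k,3+.6*k) for k in range(0,28,3)])
c=read_camera('wrist');save(c,'w3.png');c=read_camera('side');save(c,'s3.png')
cv2.imwrite('pics/b3.png',np.hstack([cv2.resize(cv2.imread('pics/s3.png')[160:340,200:340],(380,488)),cv2.resize(cv2.imread('pics/w3.png')[100:420,160:480],(420,488))]))"
```

```text
0.06 -0.47 0.07 -0.00 0.05 0.00   tcp [ 553. -128.  287.]
0.06 -0.62 0.08 -0.30 0.05 0.00   tcp [ 554. -123.  286.]
0.06 -0.78 0.10 -0.60 0.05 0.00   tcp [ 556. -119.  285.]
0.06 -0.93 0.13 -0.90 0.05 0.00   tcp [ 558. -115.  284.]
0.06 -1.08 0.16 -1.20 0.05 0.00   tcp [ 560. -111.  283.]
0.06 -1.22 0.20 -1.50 0.05 0.01   tcp [ 561. -107.  282.]
0.06 -1.37 0.25 -1.80 0.05 0.01   tcp [ 563. -103.  280.]
0.06 -1.51 0.31 -2.10 0.05 0.01   tcp [ 565. -100.  278.]
0.06 -1.65 0.37 -2.40 0.05 0.01   tcp [566. -96. 276.]
0.06 -1.78 0.44 -2.70 0.05 0.01   tcp [568. -92. 274.]
F [-0.4  0.7  0.5] t 2.53 [ 545.5 -139.9  289.6]
```

View pics/b3.png

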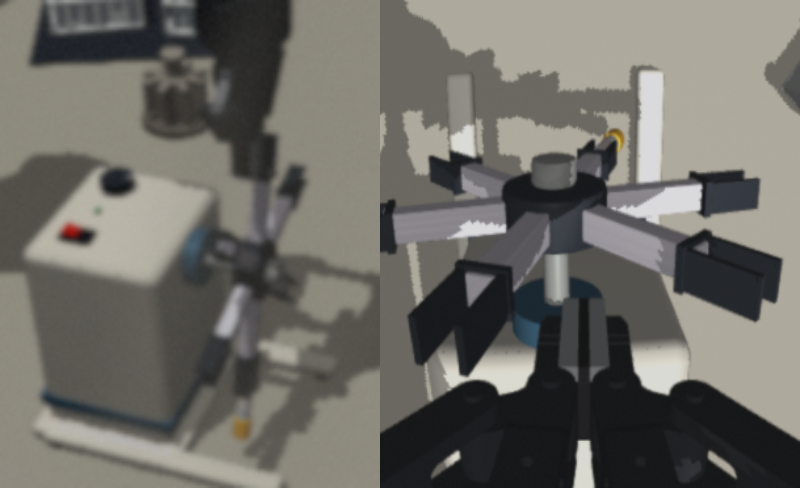

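The fingers at (583,330) in the wrist view sit in the gap between the two upper spokes, whose clips are at (460,310) and (730,270). Now the first half of the stroke.

Call:
step_arm(
  rows="0.06 -0.2 0.05 0 0 0;0.06 -0.47 0.07 0 0 0;0.06 -0.62 0.08 -0.3 0 0;0.06 -0.78 0.1 -0.6 0 0;0.06 -0.93 0.13 -0.9 0 0;0.06 -1.08 0.16 -1.2 0 0;0.06 -1.22 0.2 -1.5 0 0;0.06 -1.37 0.25 -1.8 0 0;0.06 -1.51 0.31 -2.1 0 0;0.06 -1.65 0.37 -2.4 0 0;0.06 -1.78 0.44 -2.7 0 0;0.06 -1.78 0.44 -2.7 0 0",
)

```text
clock: 3.63
ee_pos: [570.6, -89.9, 275.8]
eef_rot: [[0.919, -0.372, -0.13], [-0.394, -0.868, -0.301], [-0.001, 0.328, -0.945]]
wrist_force: [0.1, 0.3, -0.2]
grip_width: -0.1
```

```bash
cd .;cat >> h.py <<'E'
def wheel(tag=None):
    c=read_camera("side");w=world(c);q=w.reshape(-1,3)
    L=(q-[mx,my,0])@Rm
    R=np.hypot(L[:,1],L[:,2]-190);ph=np.degrees(np.arctan2(L[:,1],L[:,2]-190))
    s=(abs(L[:,0]-115)<14)&(R>35)&(R<122)
    sp=c["frame"].reshape(-1,3)
    h,_=np.histogram(ph[s]%360,36,(0,360));z=np.exp(6j*np.radians(ph[s])).sum()
    print("spokes mod60",round(np.degrees(np.angle(z))/6%60,1),round(abs(z)/s.sum(),2),h)
    H=cv2.cvtColor(c["frame"],cv2.COLOR_RGB2HSV).reshape(-1,3)
    y=(H[:,0]>15)&(H[:,0]<32)&(H[:,1]>130)&(H[:,2]>60)&(R<190)&(abs(L[:,0]-115)<25)
    if y.sum(): m=np.median(L[y],0);print("cap",y.sum(),m.round(0),"phi",np.degrees(np.arctan2(m[1],m[2]-190)).round(1),"r",np.hypot(m[1],m[2]-190).round())
    if tag: save(c,tag+".png")
E
python3 -c "
from h import *
wheel('s4');rows([pose(45+k,19+.6*k) for k in range(0,31,3)])"
```

```text
spokes mod60 38.3 0.77 [  0  15  95 159  26   0   0   0  13 102  24   0   0   0   0  37  93   0
   0   0   0  51 226   7   0   0   0  84 153   6   0   0   2 146  74   0]
cap 36 [ 117. -102.   72.] phi -139.0 r 156.0
-0.05 0.06 0.10 0.02 0.00 0.03   tcp [568. -92. 274.]
-0.05 -0.09 0.14 -0.28 0.00 0.03   tcp [569. -89. 271.]
-0.05 -0.23 0.18 -0.58 0.00 0.03   tcp [571. -86. 268.]
-0.05 -0.37 0.23 -0.88 0.00 0.03   tcp [572. -82. 266.]
-0.05 -0.51 0.29 -1.18 0.00 0.03   tcp [574. -79. 263.]
-0.05 -0.65 0.36 -1.48 0.00 0.03   tcp [575. -76. 259.]
-0.05 -0.78 0.43 -1.78 0.00 0.03   tcp [576. -74. 256.]
-0.04 -0.90 0.50 -2.08 0.00 0.03   tcp [577. -71. 253.]
-0.04 -1.02 0.59 -2.38 0.00 0.03   tcp [578. -69. 249.]
-0.04 -1.14 0.68 -2.68 0.00 0.03   tcp [579. -66. 246.]
-0.04 -1.25 0.77 -2.98 -0.00 0.03   tcp [580. -64. 242.]
F [-0.2  0.8  0.1] t 3.68 [570.3 -90.5 275.9]
```

Call:
step_arm(
  rows="-0.05 -0.09 0.14 -0.3 0 0;-0.05 -0.23 0.18 -0.6 0 0;-0.05 -0.37 0.23 -0.9 0 0;-0.05 -0.51 0.29 -1.2 0 0;-0.05 -0.65 0.36 -1.5 0 0;-0.05 -0.78 0.43 -1.8 0 0;-0.05 -0.9 0.5 -2.1 0 0;-0.05 -1.02 0.59 -2.4 0 0;-0.05 -1.14 0.68 -2.7 0 0;-0.05 -1.25 0.77 -3 0 0;-0.05 -1.25 0.77 -3 0 0",
)

```text
clock: 4.6
ee_pos: [579.3, -63.0, 239.2]
eef_rot: [[0.92, -0.31, -0.242], [-0.393, -0.733, -0.555], [-0.005, 0.605, -0.796]]
wrist_force: [0.1, 0.3, -0.1]
grip_width: -0.1
```

```bash
cd .;python3 -c "
from h import *
wheel('s5');rows([pose(75,37,gap=8),pose(75,37,gap=10,up=60),pose(40,20,up=100),pose(12,3,gap=14,up=100),pose(12,3,gap=8)])"
```

```text
spokes mod60 5.6 0.71 [174  34   0   0 100 110  93   8   0   0   0  10  26   7   0   0   0   0
  64 157   0   0   0   0  78 216   1   0   0   0  87  45   0   0   0  75]
cap 51 [ 117. -147.  134.] phi -110.9 r 157.0
0.03 0.26 -0.21 0.03 0.01 0.06   tcp [579. -66. 249.]
0.03 0.32 -2.25 0.03 0.01 0.06   tcp [593. -34. 299.]
0.01 2.70 -3.47 2.87 0.02 0.06   tcp [580. -65. 372.]
-0.00 5.33 -2.29 5.70 0.03 0.05   tcp [ 546. -143.  391.]
0.01 3.27 0.39 5.70 0.03 0.05   tcp [ 546. -142.  290.]
F [-0.5  0.6  0.1] t 4.65 [579.3 -63.4 239.8]
```

Call:
step_arm(
  rows="0 0.26 -0.2 0 0 0;0 0.3 -1.2 0 0 0;0 0.32 -2.3 0 0 0;0 1.1 -2.8 0.9 0 0;0 1.9 -3.2 1.9 0 0;0 2.7 -3.5 2.9 0 0;0 3.5 -3.3 3.9 0 0;0 4.5 -2.8 4.9 0 0;0 5.3 -2.3 5.7 0 0;0 5.3 -2.3 5.7 0 0;0 4.7 -1.5 5.7 0 0;0 4.2 -0.8 5.7 0 0",
)

```text
clock: 5.65
ee_pos: [546.1, -145.1, 337.7]
eef_rot: [[0.918, -0.397, -0.019], [-0.397, -0.916, -0.048], [0.002, 0.052, -0.999]]
wrist_force: [0.0, 0.0, -2.0]
grip_width: 0.0
```

```bash
cd .;python3 -c "
from h import *
wheel('s6');rows([pose(12,3,gap=10,up=30),pose(12,3,gap=10)]+[pose(12+k,3+.6*k) for k in range(0,28,3)])"
```

```text
spokes mod60 6.5 0.83 [184  30   0   0   1  87 134  10   0   0   0   8  29   7   0   0   0   1
  64 155   1   0   0   1  71 220   1   0   0   0  85  45   0   0   0  67]
cap 52 [ 117. -147.  134.] phi -111.0 r 158.0
0.11 -0.09 0.30 0.01 0.12 0.02   tcp [ 546. -142.  320.]
0.13 -0.10 1.30 0.01 0.12 0.02   tcp [ 546. -144.  290.]
0.13 -0.42 1.35 0.01 0.12 0.02   tcp [ 550. -135.  288.]
0.13 -0.58 1.35 -0.29 0.12 0.02   tcp [ 551. -131.  288.]
0.13 -0.74 1.36 -0.59 0.12 0.02   tcp [ 553. -126.  288.]
0.13 -0.89 1.37 -0.89 0.12 0.02   tcp [ 555. -122.  287.]
0.13 -1.04 1.40 -1.19 0.12 0.02   tcp [ 557. -118.  286.]
0.13 -1.19 1.42 -1.49 0.12 0.03   tcp [ 559. -114.  285.]
0.13 -1.34 1.46 -1.79 0.12 0.03   tcp [ 560. -110.  284.]
0.13 -1.49 1.51 -2.09 0.12 0.03   tcp [ 562. -106.  282.]
0.13 -1.64 1.56 -2.39 0.12 0.03   tcp [ 564. -102.  280.]
0.13 -1.78 1.61 -2.69 0.12 0.03   tcp [565. -98. 278.]
F [-1.4  0.4 -4. ] t 5.7 [ 542.3 -143.3  329.6]
```

Call:
step_arm(
  rows="0.1 -0.08 0.7 0 0.1 0;0.13 -0.08 1.3 0 0.1 0;0.13 -0.4 1.35 0 0.1 0;0.13 -0.58 1.35 -0.3 0.1 0;0.13 -0.74 1.36 -0.6 0.1 0;0.13 -0.89 1.37 -0.9 0.1 0;0.13 -1.04 1.4 -1.2 0.1 0;0.13 -1.19 1.42 -1.5 0.1 0;0.13 -1.34 1.46 -1.8 0.1 0;0.13 -1.49 1.51 -2.1 0.1 0;0.13 -1.64 1.56 -2.4 0.1 0;0.13 -1.78 1.61 -2.7 0.1 0",
)

```text
clock: 6.7
ee_pos: [566.3, -97.2, 281.1]
eef_rot: [[0.919, -0.372, -0.13], [-0.394, -0.867, -0.305], [0.0, 0.331, -0.944]]
wrist_force: [-0.1, -0.7, 1.1]
grip_width: 0.0
```

```bash
cd .;python3 -c "
from h import *
wheel('s7');rows([pose(39+k,19+.6*k) for k in range(0,34,3)])"
```

```text
spokes mod60 33.5 0.77 [  0  70 156  66   1   0   0   2 113  41   0   0   0   0  17  84  11   0
   0   0  18 159 100   0   0   0  16 122  90   0   0   0 104  98   4   0]
cap 67 [ 117. -161.  206.] phi -84.2 r 162.0
-0.00 0.07 0.08 0.05 -0.01 0.05   tcp [565. -98. 278.]
-0.00 -0.08 0.10 -0.25 -0.01 0.05   tcp [567. -94. 276.]
-0.00 -0.23 0.13 -0.55 -0.01 0.05   tcp [569. -91. 274.]
-0.00 -0.37 0.17 -0.85 -0.01 0.04   tcp [570. -87. 271.]
-0.00 -0.52 0.21 -1.15 -0.01 0.04   tcp [571. -84. 269.]
-0.00 -0.66 0.26 -1.45 -0.01 0.04   tcp [573. -81. 266.]
-0.00 -0.80 0.32 -1.75 -0.01 0.04   tcp [574. -78. 263.]
0.00 -0.93 0.39 -2.05 -0.01 0.04   tcp [575. -75. 260.]
0.00 -1.07 0.46 -2.35 -0.01 0.04   tcp [577. -72. 256.]
0.00 -1.19 0.54 -2.65 -0.01 0.04   tcp [578. -70. 253.]
0.00 -1.32 0.62 -2.95 -0.01 0.04   tcp [579. -67. 249.]
0.00 -1.43 0.71 -3.25 -0.01 0.04   tcp [580. -65. 245.]
F [-0.1 -0.2 -0. ] t 6.75 [566.6 -95.6 279.8]
```

Call:
step_arm(
  rows="0 -0.08 0.1 -0.25 0 0;0 -0.23 0.13 -0.55 0 0;0 -0.37 0.17 -0.85 0 0;0 -0.52 0.21 -1.15 0 0;0 -0.66 0.26 -1.45 0 0;0 -0.8 0.32 -1.75 0 0;0 -0.93 0.39 -2.05 0 0;0 -1.07 0.46 -2.35 0 0;0 -1.19 0.54 -2.65 0 0;0 -1.25 0.58 -2.8 0 0;0 -1.25 0.58 -2.8 0 0",
)

```text
clock: 7.67
ee_pos: [577.8, -67.4, 249.1]
eef_rot: [[0.92, -0.314, -0.234], [-0.392, -0.743, -0.543], [-0.004, 0.591, -0.807]]
wrist_force: [0.6, 0.4, -0.6]
grip_width: -0.0
```

```bash
cd .;python3 -c "
from h import *
wheel('s8');rows([pose(68,36,gap=8),pose(68,36,gap=10,up=60),pose(40,20,up=110),pose(8,0,gap=14,up=110),pose(8,0,gap=10,up=40)])"
```

```text
spokes mod60 59.6 0.73 [ 70   0   0  27  99 145  35   0   0   0   0  47  16   0   0   0   0  34
 164   3   0   0   0  52 236  14   0   0   0  42  92   1   0   0   5 198]
cap 58 [ 117. -142.  276.] phi -59.0 r 166.0
0.02 0.24 -0.16 0.03 -0.01 0.06   tcp [577. -71. 258.]
0.02 0.30 -2.20 0.03 -0.01 0.06   tcp [591. -39. 308.]
0.01 2.42 -3.66 2.70 0.00 0.06   tcp [581. -62. 381.]
-0.01 5.47 -2.22 6.03 0.01 0.06   tcp [ 541. -154.  400.]
-0.00 3.97 -0.39 6.03 0.01 0.06   tcp [ 543. -150.  329.]
F [-0.4  0.2  0.3] t 7.72 [577.8 -67.8 249.6]
```

Call:
step_arm(
  rows="0 0.26 -0.2 0 0 0;0 0.3 -1.2 0 0 0;0 0.32 -2.3 0 0 0;0 1.1 -2.9 0.9 0 0;0 1.8 -3.4 1.9 0 0;0 2.5 -3.7 2.8 0 0;0 3.4 -3.4 3.8 0 0;0 4.4 -2.9 4.9 0 0;0 5.5 -2.3 6 0 0;0 5.7 -2.2 6.5 0 0;0 5.7 -2.2 6.5 0 0",
)

```text
clock: 8.63
ee_pos: [537.0, -164.9, 406.4]
eef_rot: [[0.916, -0.4, 0.02], [-0.401, -0.915, 0.045], [0.001, -0.049, -0.999]]
wrist_force: [0.1, -0.3, -0.2]
grip_width: -0.3
```

```bash
cd .;python3 -c "
from h import *
wheel('s9');rows([pose(4,-12,gap=16,up=50),pose(4,-12,gap=14)]+[pose(4+k,-12+.8*k) for k in range(0,31,3)])
cv2.imwrite('pics/b9.png',cv2.resize(cv2.imread('pics/s9.png')[120:340,190:390],None,fx=2.7,fy=2.7,interpolation=2))"
```

```text
spokes mod60 0.4 0.82 [ 65   1   0   0  13 193  37   0   0   0   0  47  17   0   0   0   0  33
 162   5   0   0   0  55 233  19   0   0   0  40  90   2   0   0   2 206]
cap 57 [ 117. -142.  276.] phi -58.9 r 166.0
-0.01 0.53 2.34 1.53 0.01 -0.01   tcp [ 533. -174.  335.]
-0.01 0.20 3.99 1.53 0.01 -0.01   tcp [ 538. -162.  286.]
-0.01 -0.26 4.04 1.53 0.01 -0.01   tcp [ 543. -150.  285.]
-0.01 -0.42 4.03 1.13 0.01 -0.01   tcp [ 545. -145.  285.]
-0.01 -0.59 4.02 0.73 0.01 -0.01   tcp [ 547. -141.  286.]
-0.01 -0.75 4.02 0.33 0.01 -0.01   tcp [ 549. -136.  286.]
-0.01 -0.91 4.03 -0.07 0.01 -0.01   tcp [ 551. -132.  286.]
-0.01 -1.07 4.05 -0.47 0.01 -0.01   tcp [ 553. -128.  286.]
-0.01 -1.22 4.07 -0.87 0.01 -0.01   tcp [ 555. -123.  285.]
-0.01 -1.38 4.11 -1.27 0.01 -0.01   tcp [ 556. -119.  285.]
-0.01 -1.53 4.15 -1.67 0.01 -0.01   tcp [ 558. -115.  284.]
-0.01 -1.69 4.19 -2.07 0.01 -0.01   tcp [ 560. -110.  282.]
-0.01 -1.83 4.25 -2.47 0.01 -0.01   tcp [ 562. -106.  281.]
F [ 0.4 -0.4 -0.1] t 8.68 [ 537.9 -162.5  405.5]
```

View pics/b9.png

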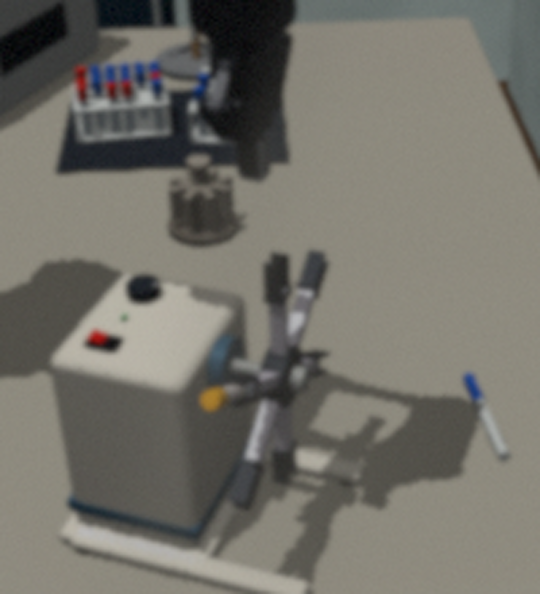

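The yellow cap at (210,398) is now up on the near side. The next spoke is upright, with its clip at (277,275), and the gripper at (255,160) is above it.

Call:
step_arm(
  rows="0 0.3 0.8 0.7 0 0;0 0.53 1.6 1.5 0 0;0 0.53 2.3 1.5 0 0;0 0.4 3 1.5 0 0;0 0.25 3.7 1.5 0 0;0 0.2 4 1.5 0 0;0 0 4 1.5 0 0;0 -0.26 4.04 1.5 0 0;0 -0.42 4.03 1.1 0 0;0 -0.59 4.02 0.7 0 0;0 -0.75 4.02 0.3 0 0;0 -0.91 4.03 -0.1 0 0",
)

```text
clock: 9.68
ee_pos: [552.4, -131.6, 288.7]
eef_rot: [[0.918, -0.397, 0.017], [-0.397, -0.917, 0.032], [0.003, -0.036, -0.999]]
wrist_force: [-1.3, -0.9, -1.4]
grip_width: -0.2
```

```bash
cd .;python3 -c "
from h import *
wheel('s10');rows([pose(16+k,-2.4+.8*k) for k in range(0,34,3)])"
```

```text
spokes mod60 11.4 0.78 [145  50   0   0   0   7 173  39   0   0   0   0  17  18   0   0   0   0
  29 185  14   0   0   0  60 203  38   0   0   0  36  66   1   0   0  55]
cap 53 [ 117. -123.  301.] phi -48.0 r 166.0
-0.04 0.11 0.08 0.04 -0.03 0.01   tcp [ 551. -132.  286.]
-0.04 -0.05 0.10 -0.36 -0.03 0.01   tcp [ 553. -128.  286.]
-0.04 -0.21 0.12 -0.76 -0.03 0.01   tcp [ 555. -123.  285.]
-0.04 -0.36 0.15 -1.16 -0.03 0.01   tcp [ 556. -119.  285.]
-0.04 -0.52 0.19 -1.56 -0.03 0.01   tcp [ 558. -115.  284.]
-0.04 -0.67 0.24 -1.96 -0.03 0.01   tcp [ 560. -110.  282.]
-0.04 -0.82 0.29 -2.36 -0.03 0.01   tcp [ 562. -106.  281.]
-0.04 -0.97 0.35 -2.76 -0.03 0.01   tcp [ 564. -102.  279.]
-0.04 -1.11 0.42 -3.16 -0.03 0.01   tcp [565. -98. 277.]
-0.04 -1.25 0.50 -3.56 -0.03 0.01   tcp [567. -94. 275.]
-0.04 -1.38 0.58 -3.96 -0.03 0.01   tcp [569. -90. 273.]
-0.04 -1.51 0.67 -4.36 -0.03 0.01   tcp [570. -87. 270.]
F [ 0.6 -0.  -0.6] t 9.73 [ 553.2 -129.5  288.7]
```

Call:
step_arm(
  rows="-0.04 -0.05 0.1 -0.4 0 0;-0.04 -0.21 0.12 -0.8 0 0;-0.04 -0.36 0.15 -1.2 0 0;-0.04 -0.52 0.19 -1.6 0 0;-0.04 -0.67 0.24 -2 0 0;-0.04 -0.82 0.29 -2.4 0 0;-0.04 -0.97 0.35 -2.8 0 0;-0.04 -1.11 0.42 -3.2 0 0;-0.04 -1.25 0.5 -3.6 0 0;-0.04 -1.38 0.58 -4 0 0;-0.04 -1.51 0.67 -4.4 0 0;-0.04 -1.51 0.67 -4.4 0 0",
)

```text
clock: 10.73
ee_pos: [571.7, -84.3, 270.7]
eef_rot: [[0.92, -0.36, -0.158], [-0.393, -0.838, -0.378], [0.004, 0.41, -0.912]]
wrist_force: [0.6, -0.5, -0.1]
grip_width: -0.2
```

```bash
cd .;python3 -c "
from h import *
wheel('s11');rows([pose(49+k,24+.8*k) for k in (0,3,6,9,12,14,15,16)])
c=read_camera('wrist');save(c,'w11.png')
cv2.imwrite('pics/b11.png',np.hstack([cv2.resize(cv2.imread('pics/s11.png')[140:320,230:370],(380,488)),cv2.resize(cv2.imread('pics/w11.png')[100:420,160:480],(420,488))]))"
```

```text
spokes mod60 42.9 0.75 [  0   0  84 161  56   0   0   0   0  89  32   0   0   0   0  19 113  16
   0   0   0  26 176  90   0   0   0  25 149  51   0   0   0 142  73   1]
cap 33 [116. -50. 351.] phi -17.4 r 168.0
-0.01 0.05 0.04 0.03 -0.05 0.02   tcp [570. -87. 270.]
-0.01 -0.10 0.07 -0.37 -0.05 0.02   tcp [572. -83. 268.]
-0.01 -0.25 0.11 -0.77 -0.05 0.02   tcp [573. -80. 265.]
-0.01 -0.40 0.15 -1.17 -0.05 0.02   tcp [575. -76. 262.]
-0.01 -0.55 0.21 -1.57 -0.05 0.02   tcp [576. -73. 258.]
-0.01 -0.65 0.25 -1.84 -0.05 0.01   tcp [577. -71. 256.]
-0.01 -0.70 0.27 -1.97 -0.05 0.01   tcp [577. -70. 255.]
-0.01 -0.74 0.29 -2.11 -0.05 0.01   tcp [578. -69. 254.]
F [ 0.7  0.4 -0.4] t 10.78 [571.4 -85.  270.9]
```

View pics/b11.png

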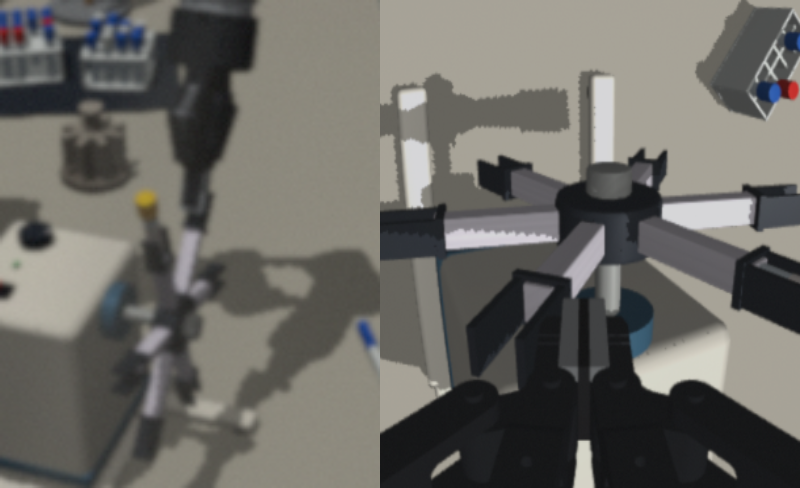

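The tube, with its cap at (147,200) in the side view, is about 17° short of upright and well clear of the gripper. The fingers are on the neighbouring spoke.

Call:
step_arm(
  rows="0 -0.1 0.07 -0.4 0 0;0 -0.2 0.09 -0.6 0 0;0 -0.3 0.12 -0.9 0 0;0 -0.4 0.15 -1.2 0 0;0 -0.48 0.18 -1.4 0 0;0 -0.55 0.21 -1.6 0 0;0 -0.6 0.23 -1.7 0 0;0 -0.6 0.23 -1.7 0 0;0 -0.6 0.23 -1.7 0 0",
)

```text
clock: 11.58
ee_pos: [576.4, -72.9, 256.7]
eef_rot: [[0.919, -0.327, -0.22], [-0.394, -0.758, -0.52], [0.003, 0.564, -0.826]]
wrist_force: [-1.1, -0.1, 0.5]
grip_width: 0.0
```

```bash
cd .;cat >> h.py <<'E'
def tube():
    for n in("side","top"):
        c=read_camera(n);L=(world(c).reshape(-1,3)-[mx,my,0])@Rm
        R=L[:,2]-190
        s=(abs(L[:,0]-115)<14)&(R>95)&(R<172)&(abs(L[:,1])<60)
        q=L[s];
        if len(q)>8:
            k=np.polyfit(q[:,2]-190,q[:,1],1);print(n,len(q),"slope deg",np.degrees(np.arctan(k[0])).round(1),"mean phi",np.degrees(np.arctan2(q[:,1].mean(),q[:,2].mean()-190)).round(1), "x",q[:,0].mean().round(0))
E
python3 -c "
from h import *
wheel('s12');tube();rows([pose(62+k,34.4+.8*k) for k in (0,1,2,3,4,5)])"
```

```text
spokes mod60 54.3 0.74 [  9   0   0  91 144  68   5   0   0   0  47  35   3   0   0   0   5 103
  77   0   0   0   5 123 172   2   0   0   1 101  71   0   0   0 107 133]
cap 42 [117. -19. 356.] phi -6.5 r 167.0
side 237 slope deg -3.8 mean phi -7.0 x 116.0
top 86 slope deg -11.6 mean phi -3.0 x 115.0
-0.01 -0.03 -0.02 -0.01 -0.05 -0.00   tcp [577. -72. 257.]
-0.01 -0.08 -0.01 -0.14 -0.05 -0.00   tcp [577. -71. 256.]
-0.01 -0.13 0.01 -0.28 -0.05 -0.00   tcp [577. -70. 255.]
-0.01 -0.18 0.02 -0.41 -0.05 -0.00   tcp [578. -69. 254.]
-0.01 -0.23 0.03 -0.54 -0.05 -0.00   tcp [578. -69. 253.]
-0.01 -0.28 0.05 -0.68 -0.05 -0.00   tcp [579. -68. 251.]
F [-1.   0.2 -0. ] t 11.73 [576.4 -73.4 257.4]
```

Call:
step_arm(
  rows="0 -0.06 0 -0.1 0 0;0 -0.1 0 -0.2 0 0;0 -0.13 0.01 -0.28 0 0;0 -0.17 0.02 -0.35 0 0;0 -0.17 0.02 -0.35 0 0;0 -0.17 0.02 -0.35 0 0",
)

```text
clock: 12.23
ee_pos: [578.0, -69.5, 253.6]
eef_rot: [[0.919, -0.319, -0.232], [-0.395, -0.738, -0.547], [0.004, 0.594, -0.805]]
wrist_force: [-0.1, 0.4, -0.2]
grip_width: -0.3
```

```bash
cd .;cat >> h.py <<'E'
def fine(tag):
    for n in("side","top"):
        c=read_camera(n);save(c,n+tag+".png")
        H=cv2.cvtColor(c["frame"],cv2.COLOR_RGB2HSV).astype(int);K=c["camera_matrix"];T=c["world_to_cam"]
        def proj(L):
            p=(np.array([mx,my,0])+L@Rm.T)@T[:3,:3].T+T[:3,3]
            return np.c_[K[0,2]+K[0,0]*p[:,0]/-p[:,2],K[1,2]-K[1,1]*p[:,1]/-p[:,2]]
        t=np.linspace(0,2*np.pi,40)
        def sil(phi,r0,r1,rad):
            ph=np.radians(phi);P=[]
            for r in(r0,r1):
                P+=[[115+rad*np.cos(k),r*np.sin(ph)+rad*np.sin(k)*np.cos(ph),190+r*np.cos(ph)-rad*np.sin(k)*np.sin(ph)] for k in t]
            m=np.zeros((1920,2560),np.uint8);cv2.fillConvexPoly(m,cv2.convexHull(((proj(np.array(P))+.5)*4).astype(np.int32)),1)
            M=cv2.moments(m,True);return np.array([M["m10"]/M["m00"],M["m01"]/M["m00"]])/4-.5,M["m00"]/16
        y=(H[...,0]>12)&(H[...,0]<35)&(H[...,1]>110)&(H[...,2]>50)
        g=proj(np.array([[115,0,350.]]))[0].astype(int);b=np.zeros_like(y);b[g[1]-30:g[1]+30,g[0]-30:g[0]+30]=1
        v,u=np.nonzero(y&b)
        if len(v)<5: print(n,"no cap");continue
        o=np.array([u.mean(),v.mean()])
        ps=np.arange(-15,15,.5);d=[np.linalg.norm(sil(p,152,167,8.5)[0]-o) for p in ps];i=np.argmin(d)
        print(n,"cap px",o.round(1),len(v),"expect upright",sil(0,152,167,8.5),"best phi",ps[i],"resid px",round(d[i],2))
E
python3 -c "
from h import *
wheel();tube();fine('13');rows([])"
```

```text
spokes mod60 56.7 0.74 [ 28   0   0  51 104 125  25   0   0   0  10  52  12   0   0   0   0  39
 151   0   0   0   0  62 239   4   0   0   0  85  76   0   0   0  27 191]
cap 43 [116. -12. 357.] phi -4.0 r 167.0
side 237 slope deg -0.7 mean phi -4.8 x 116.0
top 78 slope deg -9.2 mean phi -0.7 x 115.0
side cap px [289.9 203.1] 55 expect upright (array([291.2312868 , 202.01030278]), 74.3125) best phi -2.0 resid px 0.4
top cap px [386.7 267.1] 49 expect upright (array([383.64045288, 265.84149327]), 51.0625) best phi -3.0 resid px 0.24
F [-0.1 -0.1  0. ] t 12.48 [577.9 -69.8 253.9]
```

Call:
step_arm(
  rows="0 -0.04 0 -0.1 0 0;0 -0.08 0.01 -0.2 0 0;0 -0.12 0.02 -0.3 0 0;0 -0.12 0.02 -0.3 0 0;0 -0.12 0.02 -0.3 0 0",
)

```text
clock: 12.9
ee_pos: [578.9, -67.1, 250.8]
eef_rot: [[0.919, -0.312, -0.242], [-0.394, -0.721, -0.57], [0.003, 0.619, -0.786]]
wrist_force: [-0.1, 0.0, 0.1]
grip_width: 0.0
```

```bash
cd .;python3 -c "
from h import *
wheel();tube();fine('14');rows([pose(66,37,gap=6)])"
```

```text
spokes mod60 59.0 0.74 [ 43   0   0  23 103 138  34   0   0   0   0  48  17   0   0   0   0  40
 161   1   0   0   0  51 234  17   0   0   0  65  84   2   0   0   7 214]
cap 45 [116.  -6. 356.] phi -2.1 r 166.0
side 243 slope deg 1.6 mean phi -2.5 x 116.0
top 74 slope deg -6.7 mean phi 1.2 x 115.0
side cap px [290.9 201.8] 50 expect upright (array([291.2312868 , 202.01030278]), 74.3125) best phi 0.0 resid px 0.37
top cap px [384.1 266.1] 52 expect upright (array([383.64045288, 265.84149327]), 51.0625) best phi -0.5 resid px 0.1
-0.00 0.25 -0.10 0.20 -0.04 -0.00   tcp [577. -71. 258.]
F [-0.5  0.4 -0.2] t 13.15 [578.8 -67.4 251.2]
```

The tube is upright to within about 0.5°. I'll back off the spoke and withdraw along the leaning tool, away from the tube.

Call:
step_arm(
  rows="0 0.1 0 0 0 0;0 0.25 -0.1 0 0 0;0 0.25 -0.6 0 0 0;0 0.2 -1.4 0 0 0;0 0 -2.4 0 0 0;0 0 -3.5 0 0 0;0 0 -4.6 0 0 0;0 0 -5.7 0 0 0;0 0 -6.5 0 0 0;0 0 -6.5 0 0 0;0 0 -6.5 0 0 0",
)

```text
clock: 14.07
ee_pos: [626.5, 44.1, 405.9]
eef_rot: [[0.919, -0.314, -0.239], [-0.394, -0.722, -0.569], [0.006, 0.617, -0.787]]
wrist_force: [-0.5, -0.1, -0.4]
grip_width: -0.0
```

```bash
cd .;python3 -c "
from h import *
wheel();tube();fine('15');rows([])
c=read_camera('top');w=world(c)
q=w.reshape(-1,3);L=(q-[mx,my,0])@Rm;t=L[(abs(L[:,2]-218)<5)&(L[:,0]<65)&(L[:,0]>-90)&(abs(L[:,1])<90)];print('housing ext',np.percentile(t[:,:2],[1,99],axis=0).round(0))
for n,(a,b,e,d) in dict(rack=(265,300,435,485),car=(265,310,155,205),marker=(180,200,298,352)).items():
    p=w[a:b,e:d].reshape(-1,3);p=p[p[:,2]>8];print(n,np.nanmin(p,0).round(),np.nanmax(p,0).round())
cv2.imwrite('pics/b15.png',np.hstack([cv2.resize(cv2.imread('pics/side15.png')[120:360,190:390],(400,480)),cv2.resize(cv2.imread('pics/top15.png')[160:400,280:480],(400,480))]))"
```

```text
spokes mod60 59.6 0.82 [ 41   0   0   0  21 192  32   0   0   0   0  49  18   0   0   0   0  39
 160   3   0   0   0  52 233  17   0   0   0  71  84   2   0   0   7 213]
cap 44 [116.  -6. 355.] phi -2.3 r 165.0
side 245 slope deg 1.3 mean phi -2.4 x 116.0
top 72 slope deg -6.6 mean phi 1.2 x 115.0
side cap px [290.9 201.8] 50 expect upright (array([291.2312868 , 202.01030278]), 74.3125) best phi 0.0 resid px 0.37
top cap px [384.1 266.2] 51 expect upright (array([383.64045288, 265.84149327]), 51.0625) best phi -0.5 resid px 0.09
F [ 0.1 -0.  -0.8] t 14.32 [625.   42.5 402.7]
housing ext [[-72. -72.]
 [ 59.  73.]]
rack [ 449. -481.    8.] [ 555. -331.   92.]
car [404. 189.   8.] [552. 524. 728.]
marker [749. -71.   8.] [808.  84.  26.]
```

View pics/b15.png

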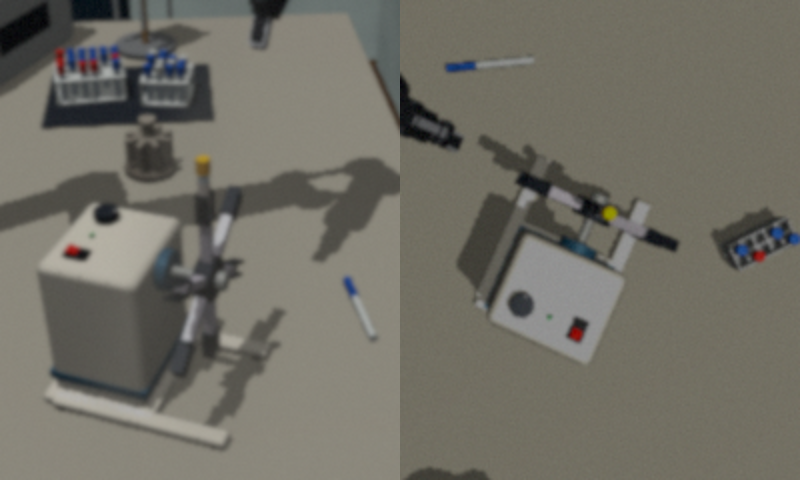

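The cap is on top in both views: (203,163) from the side and (610,213) from above. The housing outline is unchanged. The marker's pixels match the first picture (303–347, row about 191), so the 10 mm change in its extent comes from the crop and threshold.

```bash
cd .;python3 -c "
from h import *
workorder.hand_in()"
```

```text
the job is handed in; nothing more can be done
```

The yellow-capped tube now stands straight up with its cap on top, and I handed the job in at about 14 s of the 56 s allowed. I turned the wheel about 162° in three slow pushes with the closed fingertips, each on a spoke without the tube, gripping nothing. I then backed off and withdrew, leaving the robot clear of everything.

**Tube angle:** matching the cap against its expected position gave 0.0° from the side camera and -0.5° from the top camera. The average of all spoke angles read about -0.4°. All three stayed the same after I withdrew, to within about half a degree.

**Disagreeing checks:** the cruder depth-based estimates ranged from -2.4° to +1.3°. Their tube-slope version read -6.6° from the top camera. I trusted these less, because each camera sees only one flank of the tube.

**Everything else:**
- **Mixer:** the housing outline was unchanged to the millimetre.
- **Rack:** its measured extents agreed within 2 mm.
- **Marker:** its depth extents differed by about 10 mm, but its pixel position in the top picture had not changed, so I took that as noise.
- **Carousel:** its last depth reading was spoiled by the arm passing through that part of the picture. It looked unmoved in the side view and was never approached.
- **Forces:** the wrist force readings I took were noise-level during the pushes. The largest was about 4 N, while lowering the tool before the second push.

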